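# Brass clasp blank out of the covered parts bin

### The arm

A 7-joint arm with a two-finger parallel gripper is mounted at the origin on the work surface. World frame = base frame: x ahead of the robot, y to its left, z up, the work surface at z = 0. Lengths are in mm, angles in degrees, forces in N, time in s.
With the tool pointing down it reaches from about 425 to 825 mm from the base axis. Payload 3.6 kg.
Tool frame: the origin (TCP) lies at the very end of the fingers, on their centre line; the grasp point (between the pads) lies 19 mm behind it; z points along the fingers, y is the direction in which the jaws open and shut (so a half turn about z gives the same grasp; the last joint's range is limited). The gripper opens to 93 mm and grips with 3 to 60 N. Pads are 15 mm wide; open, the fingers measure 128 mm over their backs; the gripper's body (75 mm by 188 mm) begins 65 mm behind the grasp point.
Start: joints at [70.846, 35.231, -0.722, 81.555, 0.464, 63.22, -2.315], TCP at [196.937, -619.417, 218.64] pointing down, gripper open.
Joint ranges: [-178.69, 178.69], [-17.37, 117.87], [-77.05, 75.6], [15.02, 138.74], [-78.02, 258.01], [0.78, 113.62], [-162.83, 162.83]. Speed limits (degrees/s): [159.86, 159.86, 180, 180, 180, 180, 180].

### API

Orientations are given as a 3x3 rotation matrix whose columns are the frame's x, y, z axes.
In Python, from workcell import env gives the robot as it stands. Calls block until the motion is done:
- env.move_pose(position, orientation): joint-space move of the TCP to a pose.
- env.servo_line(position, orientation=None, velocity=150): straight line of the TCP; orientation=None keeps the orientation; velocity is the mean speed in mm/s.
- env.move_joints(angles): joint-space move.
- env.grip(opening, grasp_force=None): finger opening in mm; grasp_force is the grip in N (None keeps the last); returns when the fingers have stopped.
- env.wait(seconds).
- env.inverse_kinematics(position, orientation): joint angles nearest the present ones, or None.
- env.state(): the state.
- env.camera(name): name is "side" or "top"; returns the picture (480x640x3 uint8, red, green, blue); there is no depth.
- env.camera_info(name): a dict with "fx", "fy", "cx", "cy" (pixels), "k1" (the pictures are not rectified: a ray, as slopes to the right and down, at radius r is drawn at 1 + k1 r^2 times it, then the intrinsics apply), "xyz" and "orientation" of the camera in the world. Camera axes: x right, y up, looking along -z (the intrinsics and any distortion apply to the point x, -y, -z); pixel columns grow to the right and rows downward; lengths in mm; the calibration is good to about 2 mm. A picture is of the moment at which its call begins. camera_info takes no time and is no camera call.
A pose or a line that the arm cannot do raises env.PlanningError and nothing moves.
- env.hand_in(): hands the job in, once; it reports no verdict.
The state is a dict: "clock": time; "qpos": joint angles; "joint_vel": joint speeds; "effort": joint torques, N m; "ee_pos": TCP position; "ee_rot": TCP orientation; "contact_force": force on the tool from outside, world axes, zero at the start; "wrist_torque": the same for the moment, N m; "gripper_width": finger opening in mm.
Only numpy, scipy, OpenCV 4.12 (cv2) and the standard library are available. Lean on these libraries where they do the work, as an engineer would, in place of code of your own. Each camera call takes 0.05 s, during which the arm holds its last target. There are 200 camera calls.

### The job

Pick up the thin steel blade and prise the clear cover of the parts bin all the way up with it, until the cover stands upright or leans back, keeping the gripper itself off the cover until it is up; then lay the blade flat on its rest or on the bench. Take the brass clasp blank out of its compartment and lay it, not drop it, flat on the floor of the job tray. Leave the copper and steel blanks where they lie in the bin, and leave the cover up.

Things in the scene. Friction and masses are not known exactly. Their poses are not given: they have to be found in the camera images.
- bin: Fixed blue bin 118 (x) x 274 (y) x 52 high, walls 4, with a solid ledge 16 deep, 42 high all along its front (-x). Origin: centre of the underside, without the ledge; +x to the back (hinge side). Three compartments 86 wide, 110 deep, centred at y = -90, 0, 90. Dark floor: z = 8 at the front (x = -55), rising 15 degrees to the back.
- cover (a joint): Hinge of the clear cover, rad: 0 closed, 1.57 upright, stop at 1.85. Stiff: stays where it is left; about 2 N lifts the lip. Plate 132 x 274 x 4, 100 g, hinged along the bin's back rim; its front 20 is orange and overhangs the ledge. Closed, it leaves a slot 10 high (z = 42 to 52), 14 deep, above the ledge, along the whole front.
- cover_lip (a point): Middle of the cover's front edge, on its underside; moves with the cover. 132 from the hinge line; closed, at bin x = -73, z = 52. Axes as the bin's when closed; they turn with the cover.
- cover_hinge (a point): Point on the hinge line, middle of the back rim of the bin: bin x = +59, z = 52. The hinge line runs along the bin's y.
- blade: Loose prising tool, 70 g: wooden handle 110 (x) x 16 (y) x 18 high, and a thin steel blade 75 long, 18 wide, 2.6 thick, running on from the handle's +x end at half its height (z = 9). Origin: centre of the handle's underside; x points to the blade's tip, z up.
- blade_tip (a point): Tip of the blade, at mid thickness: blade x = +130, z = 9 from the blade's origin.
- blade_rest: Fixed wooden rest that holds the blade at the start: base 120 (x) x 60 (y) x 6, two saddles 8 thick at x = -40 and 40, tops at z = 24, with prongs 8 high, 28 apart, either side of the handle. Fingers have room between the saddles. Origin: centre of the underside; the blade lies along +x.
- brass_blank: Loose brass (yellow) clasp blank, about 60 g: bar 38 (x) x 18 (y) x 12 high, with a small round knuckle (8 diameter, along y) on top at x = +15, up to z = 16. Origin: centre of the underside; z out of its top. At the start it lies on the sloped floor of one compartment, tipped 15 degrees with it, +x end uphill.
- copper_blank: Same shape in copper (reddish), in another compartment. Leave alone.
- steel_blank: Same shape in steel (silvery grey), in another compartment. Leave alone.
- tray: Fixed shallow square job tray of pale wood, 120 x 120 outside, 14 high, walls 5 thick, floor 5 thick with a blue pad. Origin: centre of the underside.
- tray_floor (a point): Centre of the tray's inner floor (z = 5); the inside is 110 x 110. Axes as the tray.
Things that resemble listed ones, but are neither listed nor needed, are in the scene too. Several things have the shape of the blade; the one meant has the colours described above. What is shaped like the tray but pink is not meant.

How it is judged (in metres and radians):
On the way, in this order (a step that is already met when the one before it is completed fails the run):
1. the cover is raised some 20 degrees by the blade (value of joint cover above 0.35 rad and contact force between blade and cover above 0.1 N).
2. the cover is up and the brass blank is lifted clear of the bin (value of joint cover above 1.35 rad and z of brass_blank in the frame of bin above 0.06 m), for 0.1 s.
At the end, for the whole second after the job is handed in: Cover above 1.35 rad (about upright or leaning back); brass blank still and flat (0.2 rad, either way up) on the tray floor; blade still and level (0.17 rad), origin below 45 mm, touching neither bin, cover nor tray; copper and steel blanks in the bin (value of joint cover above 1.35 rad and x of brass_blank in the frame of tray_floor between -0.055 and 0.055 m and y of brass_blank in the frame of tray_floor between -0.055 and 0.055 m and z of brass_blank in the frame of tray_floor between -0.006 and 0.02 m and (angle between brass_blank's own z axis and vertical below 0.2 rad or angle between brass_blank's own z axis and vertical above 2.94 rad) and linear speed of each of brass_blank, blade below 0.02 m/s and height (world z) of blade below 0.045 m and angle between blade's own x axis and vertical between 1.4 and 1.74 rad and contact force between blade and bin below 0.02 N and contact force between blade and tray below 0.02 N and contact force between blade and cover below 0.02 N and x of copper_blank in the frame of bin between -0.055 and 0.055 m and z of each of copper_blank, steel_blank in the frame of bin below 0.045 m and x of steel_blank in the frame of bin between -0.055 and 0.055 m).
It fails at once if the gripper or arm pushes the cover while it is below 1.2 rad (over 1 N) (value of joint cover below 1.2 rad and contact force between any of the fingers, the arm and cover above 1 N).
It fails at once if the brass blank is let go higher than 70 mm above the bench (dropped) (height (world z) of brass_blank above 0.07 m and contact force between the fingers and brass_blank below 0.02 N).
It fails at once if the copper or steel blank is moved by more than 30 mm (distance of any of copper_blank, steel_blank from where it was at the start of the episode above 0.03 m).
It also fails if it takes over 67 s, if anything falls off the work surface, if the arm or the gripper's body presses on something with over 40 N, if the wrist force passes 120 N, or if a joint passes its speed limit or range.

## Working session

There is one attempt and no reset: what is moved stays moved. The work goes in short steps, each a Python script; the robot and the scene stay as the last script left them, time stands still between calls to the robot, and variables do not carry over. Pictures are saved under pics/ and viewed, about 8 in all and at most 12, crops included, and the job is handed in when it is done.

```bash
mkdir -p pics; ls; python3 - <<'E'
from workcell import env
import cv2
for n in("side","top"):
    im=env.camera(n); cv2.imwrite(f"pics/{n}0.png",im[:,:,::-1]); print(n,env.camera_info(n))
s=env.state(); print(s)
E
```

```text
pics
side {'fx': 447.1678732567489, 'fy': 447.1678732567489, 'cx': 318.5491518175639, 'cy': 245.03287900113463, 'k1': -0.054088933725528594, 'xyz': array([313.79681329, 976.12181026, 717.41948431]), 'orientation': array([[-0.98122241,  0.10516944, -0.16168482],
       [-0.19256541, -0.58198579,  0.79007031],
       [-0.01100701,  0.8063696 ,  0.5913095 ]])}
top {'fx': 477.2778913899564, 'fy': 477.2778913899564, 'cx': 320.51765837284944, 'cy': 236.0228239234593, 'k1': -0.044415924388705036, 'xyz': array([ 281.42627764,   94.81521489, 1286.32604007]), 'orientation': array([[-0.01395439,  0.98471666, -0.17360405],
       [-0.99986631, -0.012262  ,  0.01081732],
       [ 0.00852326,  0.17373179,  0.98475612]])}
{'clock': 0.1, 'qpos': array([70.8477797 , 35.28651701, -0.72064706, 81.62907622,  0.46505228,
       63.22146459, -2.3152633 ]), 'joint_vel': array([ 0.00403468, -0.00291218, -0.04948693, -0.21291934, -0.07442507,
        0.11278347,  0.01415198]), 'effort': array([ 6.83887556e-04, -4.60047984e+01,  2.10047727e-01, -1.66247249e+01,
       -6.11418136e-02,  1.68880261e-02,  8.84206815e-05]), 'ee_pos': array([ 196.68007765, -618.79214337,  217.58305915]), 'ee_rot': array([[ 9.53001973e-01,  3.02963106e-01, -7.72665788e-04],
       [ 3.02964084e-01, -9.52999411e-01,  2.21042484e-03],
       [-6.66728666e-05, -2.34062921e-03, -9.99997259e-01]]), 'contact_force': array([ 0.66355138, -0.69498858, -0.31923422]), 'wrist_torque': array([0.02102172, 0.03031026, 0.01333014]), 'gripper_width': 92.79936708287646}
```

View pics/top0.png

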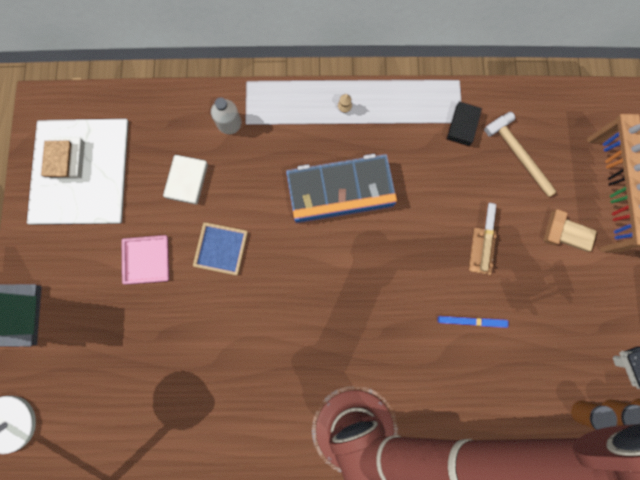

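View pics/side0.png

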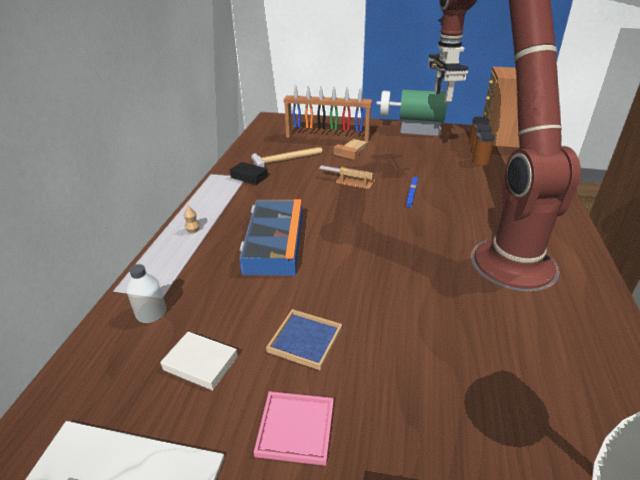

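The top view shows:
- The bin at (342,188), with its orange lip toward the robot. It holds a yellow blank at (307,202), a reddish one at (342,195) and a grey one at (374,190).
- Blade candidates: wooden handle with steel on the rest at (487,240), and a blue bar at (473,322).
- Tray candidates: blue pad in pale wood at (221,248), and pink at (145,260).

I choose the one on the rest, the blue-pad tray and the yellow blank, and will check them in one close crop.

```bash
cat > h.py <<'E'
import numpy as np, cv2
from workcell import env
def ray(cam,uv):
    c=env.camera_info(cam); K=np.array([[c['fx'],0,c['cx']],[0,c['fy'],c['cy']],[0,0,1]])
    p=cv2.undistortPoints(np.array(uv,float).reshape(-1,1,2),K,np.array([c['k1'],0,0,0])).reshape(-1,2)
    d=np.c_[p[:,0],-p[:,1],-np.ones(len(p))]@c['orientation'].T
    return c['xyz'],d/np.linalg.norm(d,axis=1)[:,None]
def plane(cam,uv,z):
    o,d=ray(cam,uv); return o+d*((z-o[2])/d[:,2])[:,None]
def proj(cam,P):
    c=env.camera_info(cam); q=(np.atleast_2d(P)-c['xyz'])@c['orientation']
    s=np.c_[q[:,0],-q[:,1]]/-q[:,2:3]; s=s*(1+c['k1']*(s**2).sum(1))[:,None]
    return s*[c['fx'],c['fy']]+[c['cx'],c['cy']]
def tri(uvs,uvt):
    (o1,d1),(o2,d2)=ray('side',[uvs]),ray('top',[uvt]); d1,d2=d1[0],d2[0]
    t=np.linalg.lstsq(np.c_[d1,-d2],o2-o1,rcond=None)[0]
    a,b=o1+d1*t[0],o2+d2*t[1]; return (a+b)/2,np.linalg.norm(a-b)
def blob(im,roi,lo,hi,n=1):   # rgb image; biggest HSV blob in roi -> contour in full pixels
    u0,v0,u1,v1=roi; h=cv2.cvtColor(im[v0:v1,u0:u1],cv2.COLOR_RGB2HSV)
    m=cv2.inRange(h,np.array(lo),np.array(hi))
    cs=sorted(cv2.findContours(m,cv2.RETR_EXTERNAL,cv2.CHAIN_APPROX_NONE)[0],key=cv2.contourArea,reverse=True)[:n]
    return [c.reshape(-1,2)+[u0,v0] for c in cs]
E
python3 - <<'E'
from h import *
t=cv2.imread('pics/top0.png'); s=cv2.imread('pics/side0.png')
f=lambda im,u,v,w,h,k:cv2.resize(im[v:v+h,u:u+w],None,fx=k,fy=k,interpolation=cv2.INTER_CUBIC)
a=f(t,280,145,130,85,3); b=f(t,455,195,60,85,3); c=f(s,235,190,75,90,3); d=f(s,310,155,75,40,3); e=f(t,185,215,70,65,3)
C=np.zeros((540,800,3),np.uint8)
for im,x,y in((a,0,0),(b,400,0),(c,0,265),(d,240,265),(e,480,265)): 
    hh=min(im.shape[0],540-y); C[y:y+hh,x:x+im.shape[1]]=im[:hh]
cv2.imwrite('pics/crop1.png',C)
E
```

```text
(no output)
```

View pics/crop1.png

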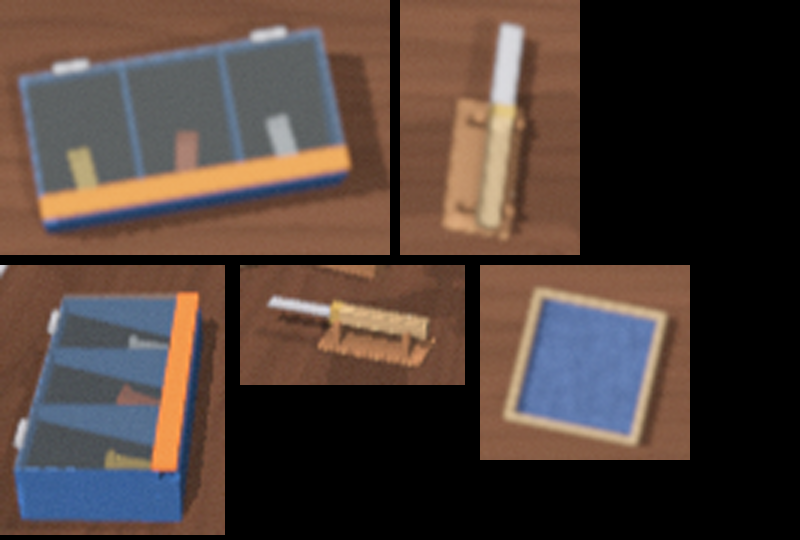

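The crop confirms the steel blade with wooden handle on the rest (tip about (625,203) in the crop's top view). The brass blank is in the left (+y) compartment, and the blue-pad tray is pale wood.

Next I measure them.

```bash
python3 - <<'E'
from h import *
np.set_printoptions(precision=1,suppress=True)
T=cv2.imread('pics/top0.png')[:,:,::-1].copy(); S=cv2.imread('pics/side0.png')[:,:,::-1].copy()
def rect(cam,im,roi,lo,hi,z,name):
    c=blob(im,roi,lo,hi)[0]; P=plane(cam,c,z)[:,:2].astype(np.float32)
    (x,y),(w,h),a=cv2.minAreaRect(P); print(name,cam,'px',c.mean(0),'ctr',x,y,'wh',w,h,'ang',a)
rect('top',T,(280,145,410,230),(8,120,150),(20,255,255),56,'orange 20x274')
rect('side',S,(235,190,310,280),(5,120,150),(20,255,255),56,'orange')
rect('top',T,(185,215,255,285),(95,80,60),(125,255,255),5,'pad 110')
rect('side',S,(255,300,350,375),(95,60,60),(125,255,255),5,'pad')
rect('top',T,(280,145,410,230),(95,0,60),(130,255,255),52,'bin?')
rect('top',T,(478,195,515,240),(0,0,170),(180,50,255),33-9,'steel 75x18')
rect('side',S,(310,155,345,185),(0,0,170),(180,60,255),33-9,'steel')
h=cv2.cvtColor(T,cv2.COLOR_RGB2HSV)
for p in((491,215),(489,245),(476,250),(493,231)): print(p,h[p[1],p[0]])
h=cv2.cvtColor(S,cv2.COLOR_RGB2HSV)
for p in((328,170),(355,174),(355,182)): print(p,h[p[1],p[0]])
E
```

```text
orange 20x274 top px [344.2 205.3] ctr 580.8786010742188 16.98059844970703 wh 21.339874267578125 279.3840026855469 ang 9.136506080627441
orange side px [293.1 228.5] ctr 577.0508422851562 18.770606994628906 wh 21.284717559814453 279.9949645996094 ang 8.937470436096191
pad 110 top px [220.  248.5] ctr 476.9010314941406 354.177734375 wh 101.39334869384766 101.89718627929688 ang 77.69403076171875
pad side px [305.  338.1] ctr 474.199951171875 351.0511779785156 wh 100.26985931396484 105.25402069091797 ang 77.90442657470703
bin? top px [334.5 184.6] ctr 650.03662109375 27.537086486816406 wh 111.80655670166016 276.35589599609375 ang 9.342696189880371
steel 75x18 top px [490.2 216.2] ctr 553.2967529296875 -382.7799377441406 wh 19.957677841186523 75.42208862304688 ang 78.03695678710938
steel side px [329.5 168.3] ctr 551.9246215820312 -393.8943786621094 wh 19.887392044067383 74.4455795288086 ang 78.65850830078125
(491, 215) [128   5 219]
(489, 245) [ 18  79 206]
(476, 250) [ 14 116 194]
(493, 231) [ 18 118 169]
(328, 170) [  8  55 138]
(355, 174) [ 16  99 198]
(355, 182) [ 12 133 176]
```

```bash
python3 - <<'E'
from h import *
np.set_printoptions(precision=1,suppress=True)
T=cv2.imread('pics/top0.png')[:,:,::-1].copy(); S=cv2.imread('pics/side0.png')[:,:,::-1].copy()
for cam,im,roi in(('top',T,(478,195,515,240)),('side',S,(310,155,350,185))):
    c=blob(im,roi,(0,0,150),(180,60,255))[0]; P=plane(cam,c,33.5)[:,:2].astype(np.float32)
    (x,y),(w,h),a=cv2.minAreaRect(P); print(cam,c.mean(0),x,y,w,h,a)
    a=np.radians(a-90); e=np.array([np.cos(a),np.sin(a)]); print(' tip',np.array([x,y])+e*max(w,h)/2,'origin',np.array([x,y])-e*92.5, np.degrees(a))
c=blob(T,(470,225,515,280),(12,50,100),(30,255,255))[0]; print('wood',cv2.minAreaRect(plane('top',c,24)[:,:2].astype(np.float32)))
# rest base via darker/saturated colour
h=cv2.cvtColor(T[220:280,465:505],cv2.COLOR_RGB2HSV)
m=cv2.inRange(h,np.array((8,60,150)),np.array((30,200,255)))
c=max(cv2.findContours(m,0,1)[0],key=cv2.contourArea).reshape(-1,2)+[465,220]
print('rest+handle px',c.min(0),c.max(0),cv2.minAreaRect(plane('top',c,6)[:,:2].astype(np.float32)))
for cam,uv in(('top',[490.2,216.2]),): pass
c1=blob(S,(310,155,350,185),(0,0,150),(180,60,255))[0]; c2=blob(T,(478,195,515,240),(0,0,150),(180,60,255))[0]
print('tri steel',tri(cv2.minAreaRect(c1)[0],cv2.minAreaRect(c2)[0]))
E
```

```text
top [490. 216.] 551.8185424804688 -379.156005859375 22.67905044555664 75.81099700927734 78.67071533203125
 tip [ 589.  -386.6] origin [ 461.1 -361. ] -11.32928466796875
side [329.3 168.3] 548.5504760742188 -375.9181213378906 27.01154899597168 73.18563842773438 79.7759017944336
 tip [ 584.6 -382.4] origin [ 457.5 -359.5] -10.224098205566406
wood ((459.4260559082031, -353.7315673828125), (67.1747055053711, 127.26750946044922), 79.51979064941406)
rest+handle px [469 228] [495 274] ((461.26214599609375, -360.128662109375), (62.154747009277344, 124.08829498291016), 79.74720001220703)
tri steel (array([ 551.3, -379.8,   31.7]), np.float64(1.363874446793819))
```

```bash
cat >> h.py <<'E'
def R(yaw,pitch=0):
    "tool down, tool x along yaw; pitch>0 tips forward end of tool x up (deg)"
    a,p=np.radians([yaw,pitch]); x=np.array([np.cos(a)*np.cos(p),np.sin(a)*np.cos(p),np.sin(p)])
    y=np.array([np.sin(a),-np.cos(a),0]); return np.c_[x,y,np.cross(x,y)]
def st(m=''):
    s=env.state(); print(m,'t %.1f'%s['clock'],'pos',s['ee_pos'].round(1),'F',s['contact_force'].round(1),'M',s['wrist_torque'].round(2),'w %.1f'%s['gripper_width'],'q',s['qpos'].round(0))
BIN=np.array([641.2,27.9]); BY=9.04
def b2w(x,y,z):
    a=np.radians(BY); return np.array([BIN[0]+x*np.cos(a)-y*np.sin(a),BIN[1]+x*np.sin(a)+y*np.cos(a),z])
E
python3 - <<'E'
from h import *
yaw=-11; g=np.array([460,-360])+20*np.array([np.cos(np.radians(yaw)),np.sin(np.radians(yaw))])
print(g)
env.grip(45)
env.move_pose([*g,110],R(yaw)); st('above')
env.servo_line([*g,14],velocity=80); st('down')
env.grip(5,50); st('grip')
env.servo_line([*g,160],velocity=120); st('up')
for f,z in ((-200,160),(-170,28)):
    print(env.inverse_kinematics(b2w(f,0,z),R(BY)))
E
```

```text
[ 479.63254367 -363.81617991]
above t 2.5 pos [ 478.8 -365.7  110.4] F [ 0.2  0.1 -0.5] M [-0.    0.01  0.02] w 45.1 q [ 32.  38.   6.  97.  -5.  45. -62.]
down t 3.8 pos [ 480.  -364.1   14.6] F [0.5 0.8 0.7] M [ 0.07 -0.02 -0.06] w 44.8 q [ 32.  46.   4. 100.  -6.  34. -61.]
grip t 4.4 pos [ 479.7 -364.    14.1] F [-0.2 -0.5  0.8] M [0.03 0.03 0.03] w 15.8 q [ 32.  46.   4. 100.  -6.  34. -61.]
up t 5.8 pos [ 479.1 -363.4  159.1] F [-0.5  0.9 -0.7] M [0.07 0.06 0.02] w 15.6 q [ 31.  34.   6.  94.  -4.  52. -62.]
[-2.33857787e+00  2.20146764e+01 -3.91980881e-02  1.18453803e+02
  2.30842227e-02  3.95315281e+01 -8.33527222e+01]
[ -4.13639206  37.49939488   1.99129021 120.7927585   -3.27145721
  21.75671195 -80.47747464]
```

```bash
python3 - <<'E'
from h import *
env.move_pose(b2w(-210,0,120),R(BY)); st()
env.servo_line(b2w(-205,0,29),R(BY),velocity=120); st()
f=lambda im,u,v,w,h,k:cv2.resize(im[v:v+h,u:u+w,::-1],None,fx=k,fy=k,interpolation=cv2.INTER_CUBIC)
T=env.camera('top');S=env.camera('side'); np.save('T.npy',T);np.save('S.npy',S)
C=np.zeros((560,800,3),np.uint8)
a=f(T,290,160,100,110,5);b=f(S,255,180,80,110,5)
C[:550,:400]=a[:550,:400];C[:550,400:800]=b[:550,:400]
cv2.imwrite('pics/tip.png',C)
tip=b2w(-95,0,48); lip=b2w(-73,0,52)
print(proj('top',[tip,lip]),proj('side',[tip,lip]))
E
```

```text
t 7.2 pos [434.8  -6.4 120.2] F [ 0.1  0.1 -0.6] M [ 0.03  0.01 -0.04] w 15.4 q [ -3.  25.   1. 122.  -1.  32. -83.]
 t 8.1 pos [439.2  -4.6  29.3] F [ 0.2  0.5 -0.7] M [ 0.01 -0.02  0.03] w 15.5 q [ -3.  36.   0. 126.  -1.  18. -83.]
[[345.97455358 218.02955119]
 [344.573416   209.7199958 ]] [[304.94008892 228.07562614]
 [296.66807192 226.74353755]]
```

View pics/tip.png

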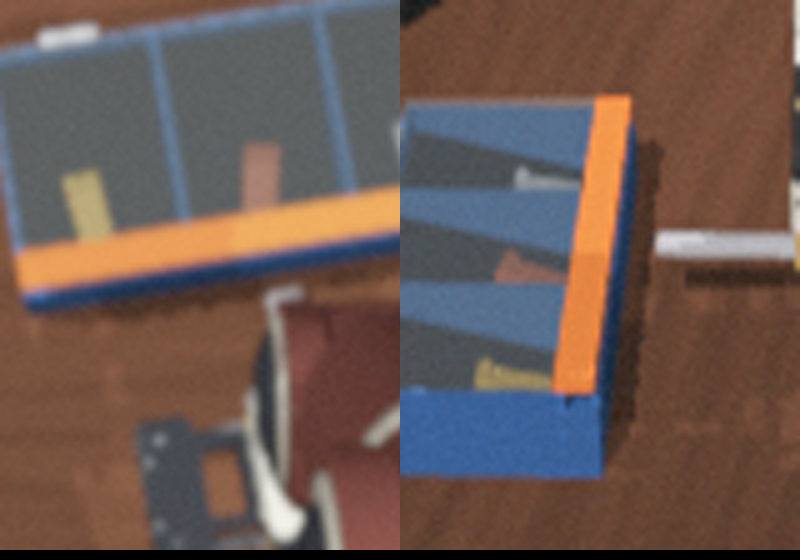

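The tip shows at top pixel (347,218.4) and side pixel (306.2,228.6), against predicted (346,218) and (304.9,228.1). It is in front of the orange lip and level with the slot.

I check the height, then insert.

```bash
python3 - <<'E'
from h import *
p,e=tri((306.2,228.6),(347,218.4)); a=np.radians(BY); d=p[:2]-BIN
print(p,e,'bin',d@[np.cos(a),np.sin(a)],d@[-np.sin(a),np.cos(a)])
# heights of the lip plane: orange front edge corners in both views, triangulated
for cam,f,roi in(('T','top',(280,145,410,230)),('S','side',(235,190,310,280))):
    c=blob(np.load(cam+'.npy'),roi,(5,120,150),(20,255,255))[0]; print(f,cv2.approxPolyDP(c.astype(np.int32),3,True).reshape(-1,2).tolist())
for q in([-73,137],[-73,-137],[-53,137],[-53,-137]): print(q,proj('top',b2w(*q,56)),proj('side',b2w(*q,56)))
E
```

```text
[545.84770977   9.96265921  44.78029661] 2.324981076606828 bin -96.98629483746761 -2.7324093071829365
top [[396, 197], [388, 194], [292, 212], [293, 217], [395, 201]]
side [[300, 199], [294, 199], [285, 256], [293, 257]]
[-73, 137] [[293.52806529 217.93933153]] [[292.32513336 257.0250778 ]]
[-73, -137] [[395.29263377 200.91886186]] [[300.17242113 199.33680335]]
[-53, 137] [[292.30911899 210.64189797]] [[284.08108287 256.91286161]]
[-53, -137] [[393.80634665 193.73573548]] [[293.32336259 199.28025681]]
```

Bin fit agrees in both views to about 1 px, and the tip is at slot height. Insert and start prising.

```bash
cat >> h.py <<'E'
OFF=109; 
def tcp_for_tip(x,z,y=0): return b2w(x-OFF,y,z-19)
def prise(th,r,vel=60):
    t=np.radians(th); env.servo_line(tcp_for_tip(59-r*np.cos(t),52+r*np.sin(t)-1.3),R(BY),velocity=vel)
E
python3 - <<'E'
from h import *
for x in(-78,-70,-62): env.servo_line(tcp_for_tip(x,47.5),R(BY),velocity=40); st(str(x))
for th in(1,4,8,12): prise(th,121,40); st('th%d'%th)
S=env.camera('side'); T=env.camera('top'); f=lambda im,u,v,w,h,k:cv2.resize(im[v:v+h,u:u+w,::-1],None,fx=k,fy=k,interpolation=cv2.INTER_CUBIC)
cv2.imwrite('pics/prise1.png',np.hstack([f(T,280,150,80,110,5),f(S,245,180,80,110,5)]))
E
```

```text
-78 t 8.8 pos [456.4  -1.5  28.4] F [ 0.4 -1.1 -0.3] M [0.03 0.07 0.02] w 15.4 q [ -3.  37.   0. 123.  -1.  20. -83.]
-70 t 9.1 pos [ 4.648e+02 -2.000e-01  2.850e+01] F [ 0.1  0.2 -1.2] M [ 0.02 -0.01  0.01] w 15.6 q [ -3.  37.   0. 122.  -1.  21. -83.]
-62 t 9.5 pos [472.7   1.1  28.5] F [-0.1  0.6 -0.7] M [0.02 0.01 0.05] w 15.3 q [ -3.  37.   1. 121.  -1.  22. -83.]
th1 t 9.8 pos [471.9   1.   34. ] F [-0.9 -0.5 -1.7] M [0.03 0.09 0.06] w 16.0 q [ -3.  37.   1. 121.  -1.  23. -83.]
th4 t 10.1 pos [472.6   1.1  40.4] F [ 0.3 -0.2 -1.4] M [-0.    0.17  0.02] w 15.5 q [ -3.  36.   1. 120.  -1.  23. -83.]
th8 t 10.4 pos [473.8   1.2  48.9] F [-0.2  0.3 -0.7] M [-0.02  0.07 -0.01] w 15.9 q [ -3.  35.   1. 120.  -1.  25. -83.]
th12 t 10.8 pos [475.2   1.5  57.2] F [-0.8 -0.9 -0.5] M [0.03 0.08 0.05] w 15.9 q [ -3.  34.   1. 120.  -1.  26. -83.]
```

View pics/prise1.png

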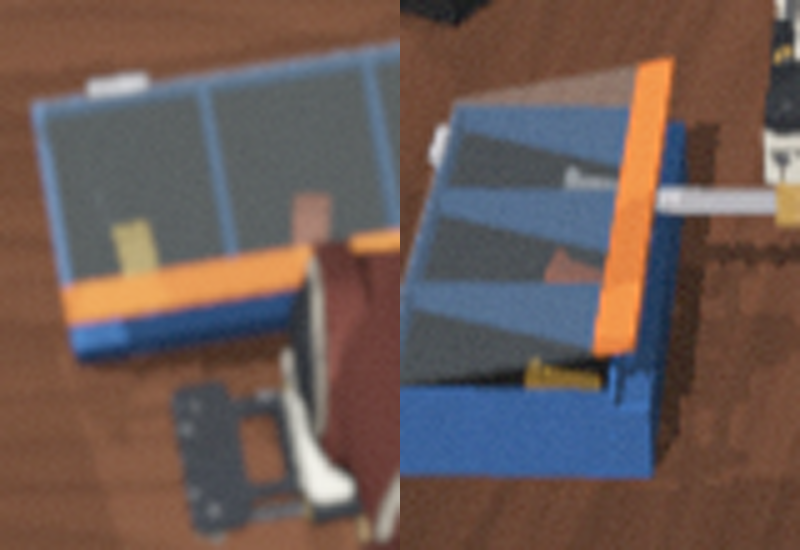

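The cover is rising on the blade: in the side view the orange lip now stands clear above the ledge, with the blade entering under it at about crop (655,200). I continue all the way up.

```bash
python3 - <<'E'
from h import *
for th,r in((18,119),(26,117),(34,115),(42,113),(50,112),(58,112),(66,112),(74,112),(82,112),(90,112)): prise(th,r,70); st('th%d'%th)
S=env.camera('side'); T=env.camera('top'); f=lambda im,u,v,w,h,k:cv2.resize(im[v:v+h,u:u+w,::-1],None,fx=k,fy=k,interpolation=cv2.INTER_CUBIC)
cv2.imwrite('pics/prise2.png',np.hstack([f(T,270,90,130,140,3),f(S,220,130,130,140,3)]))
a=np.pi/2
for y in(137,0,-137): print(proj('side',b2w(59,y,184)))
E
```

```text
th18 t 11.2 pos [480.6   2.3  68.7] F [ 0.3  0.5 -0.1] M [-0.02  0.02 -0.01] w 15.7 q [ -3.  33.   1. 118.  -1.  28. -83.]
th26 t 11.6 pos [488.6   3.6  83.1] F [-0.7 -0.1 -1.3] M [ 0.01 -0.04  0.02] w 15.6 q [ -4.  32.   1. 116.  -1.  31. -83.]
th34 t 12.0 pos [498.2   5.1  96.1] F [ 0.2  0.3 -0.4] M [-0.02 -0.02 -0.05] w 15.4 q [ -4.  32.   1. 114.  -1.  34. -83.]
th42 t 12.3 pos [509.5   6.9 107.4] F [-0.4  0.2 -0.5] M [-0.01  0.02  0.02] w 15.5 q [ -4.  31.   1. 112.  -1.  36. -83.]
th50 t 12.7 pos [521.4   8.8 117.7] F [-0.2 -0.2 -0.8] M [ 0.03  0.05 -0.01] w 15.7 q [ -4.  31.   1. 110.  -1.  39. -83.]
th58 t 13.1 pos [533.8  10.8 126.8] F [-0.1 -0.5 -0.6] M [-0.04  0.01 -0.03] w 15.8 q [ -4.  31.   1. 107.  -1.  41. -84.]
th66 t 13.5 pos [547.2  12.9 134. ] F [-0.4  1.  -0.9] M [-0.02 -0.01  0.08] w 15.6 q [ -4.  32.   1. 105.  -1.  43. -84.]
th74 t 13.8 pos [561.5  15.3 139.3] F [0.1 0.8 0.1] M [0.02 0.01 0.02] w 15.8 q [ -5.  33.   1. 102.  -1.  45. -84.]
th82 t 14.2 pos [576.6  17.6 142.6] F [-0.3  0.5 -0.8] M [-0.    0.03 -0.03] w 15.6 q [ -5.  33.   1.  99.  -1.  47. -84.]
th90 t 14.6 pos [591.9  20.1 143.6] F [-0.9  0.  -0.9] M [ 0.03 -0.01  0.07] w 15.4 q [ -5.  35.   1.  97.  -1.  49. -84.]
[[231.61086497 211.49234667]]
[[242.16884964 182.54004854]]
[[250.85359578 158.82983321]]
```

View pics/prise2.png

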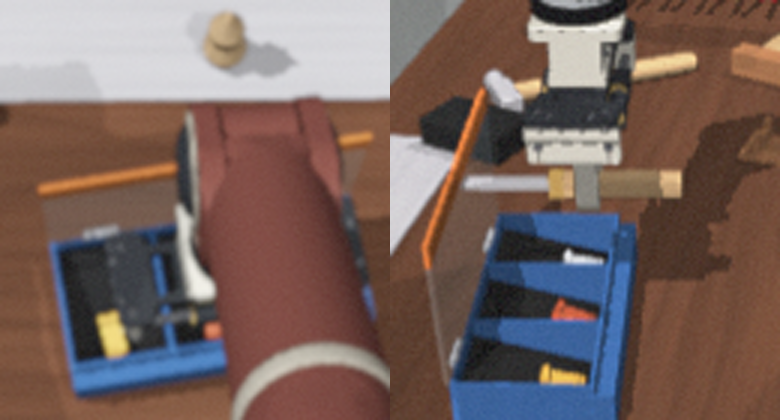

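The cover is upright: its orange edge runs from crop (427,265) to (480,95) in the side view, the blade tip rests on its inner face, and the handle is still level in the grip. I push it slightly further, back off, and return the blade to the rest.

```bash
python3 - <<'E'
from h import *
prise(97,112,50); st('97')
env.servo_line(tcp_for_tip(-60,175),R(BY),velocity=150); st('back')
yaw=-11; g=np.array([479.9,-364.0])
env.servo_line(b2w(-210,0,160),R(BY),velocity=200)
env.move_pose([*g,150],R(yaw)); 
env.servo_line([*g,40],velocity=150); env.wait(.2); st('over')
env.servo_line([*g,15],velocity=50); st('down')
T=env.camera('top');S=env.camera('side')
env.grip(40); st('open'); 
env.servo_line([*g,130],velocity=150); env.move_pose([*b2w(-180,60,200)],R(BY)); env.move_pose([430,250,250],R(BY)); st('clear')
T=env.camera('top');S=env.camera('side');np.save('T.npy',T);np.save('S.npy',S)
f=lambda im,u,v,w,h,k:cv2.resize(im[v:v+h,u:u+w,::-1],None,fx=k,fy=k,interpolation=cv2.INTER_CUBIC)
C=np.zeros((600,800,3),np.uint8)
C[:280,:390]=f(T,275,135,130,95,3)[:280]; C[:270,400:580]=f(T,455,190,60,90,3); C[290:590,:360]=f(S,215,180,120,100,3);C[290:440,400:660]=f(S,305,155,87,50,3)[:150,:260]
cv2.imwrite('pics/back.png',C)
E
```

```text
97 t 15.1 pos [605.8  22.3 142.7] F [ 0.4  0.6 -0.5] M [-0.   -0.01  0.04] w 15.3 q [ -5.  36.   1.  95.  -1.  50. -84.]
back t 16.2 pos [475.4   1.6 156.2] F [ 0.3  0.4 -2.1] M [-0.01  0.   -0.03] w 15.3 q [ -4.  25.   1. 114.  -1.  41. -83.]
over t 19.0 pos [ 480.5 -364.4   41.1] F [ 0.8  0.2 -1.2] M [ 0.06 -0.   -0.02] w 15.6 q [ 31.  43.   7. 100.  -8.  37. -59.]
down t 19.6 pos [ 479.7 -363.9   14.4] F [ 0.1  0.4 -1. ] M [ 0.09 -0.06  0.04] w 15.8 q [ 31.  46.   7. 100.  -8.  34. -58.]
open t 20.3 pos [ 479.9 -364.    15. ] F [0.2 0.1 0.8] M [ 0.04  0.01 -0.  ] w 39.9 q [ 31.  46.   7. 100.  -8.  34. -58.]
clear t 23.7 pos [430.7 247.6 249.5] F [-0.3  0.3  0.1] M [-0.04 -0.07 -0.02] w 40.1 q [ -33.   20.    1.  104.   -0.   57. -113.]
```

View pics/back.png

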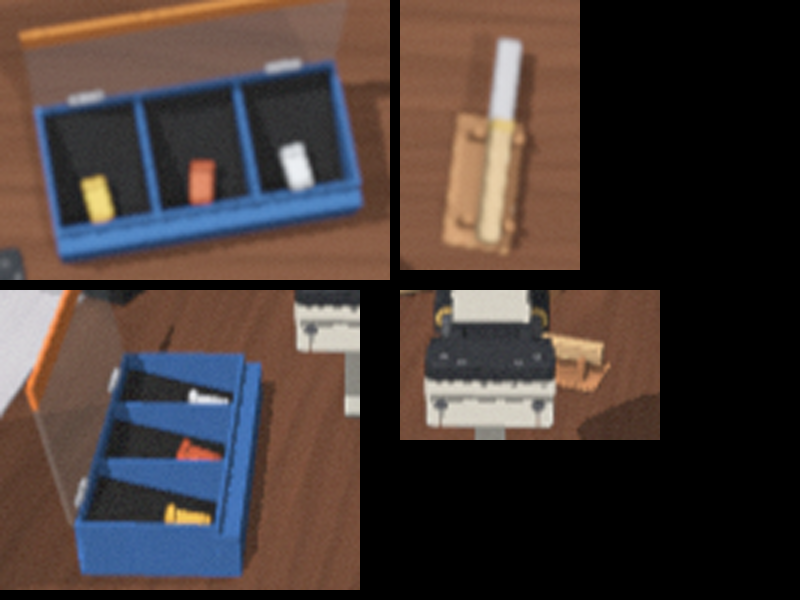

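The blade lies back in its rest, the cover leans back, and all three blanks are uncovered. Brass is at crop (97,198), i.e. top pixel (307,201).

Next I measure brass and tray.

```bash
python3 - <<'E'
from h import *
np.set_printoptions(precision=1,suppress=True)
T=np.load('T.npy');S=np.load('S.npy')
a=np.radians(BY); tob=lambda p:(np.atleast_2d(p)[:,:2]-BIN)@np.array([[np.cos(a),-np.sin(a)],[np.sin(a),np.cos(a)]])
lo,hi=(16,90,120),(32,255,255)
ct=blob(T,(295,185,325,212),lo,hi)[0]; cs=blob(S,(260,240,295,262),lo,hi)[0]
print(len(ct),ct.min(0),ct.max(0),cs.min(0),cs.max(0))
P=tob(plane('top',ct,25)).astype(np.float32); r=cv2.minAreaRect(P); print('bin frame rect',r)
print(cv2.boxPoints(r))
mt,ms=cv2.moments(ct.astype(np.int32)),cv2.moments(cs.astype(np.int32)); c=lambda m:(m['m10']/m['m00'],m['m01']/m['m00'])
p,e=tri(c(ms),c(mt)); print(c(mt),c(ms),'tri',p,e,tob(p))
# tray: outer rim
ct=blob(T,(185,215,255,285),(95,80,60),(125,255,255))[0]
print('pad top',cv2.minAreaRect(plane('top',ct,5)[:,:2].astype(np.float32)))
print('tray',proj('top',[[476,353,5]]))
E
```

```text
39 [302 193] [312 208] [270 251] [284 257]
bin frame rect ((-24.729080200195312, 93.10360717773438), (41.44794845581055, 22.448623657226562), 4.174147605895996)
[[-46.2 102.8]
 [-44.6  80.4]
 [ -3.2  83.4]
 [ -4.9 105.8]]
(307.07890499194843, 200.61191626409015) (276.2048611111111, 254.88194444444443) tri [600.4 116.   28.5] 1.366586168947658 [[-26.4  93.4]]Traceback (most recent call last):
  File "<stdin>", line 13, in <module>
IndexError: list index out of range
```

Brass: centre bin (-25, 93), top z 28.5 against an expected 28, yaw about +4° relative to the bin. I grasp it with the tool normal to the slope.

```bash
python3 - <<'E'
from h import *
yaw=BY+4; Rt=R(yaw,15); g=b2w(-23.1,93.2,18.9); n=-Rt[:,2]
print(g,n); env.grip(32)
env.move_pose(g+n*110,Rt); st('above')
env.servo_line(g+n*15,velocity=120); env.servo_line(g,velocity=40); st('down')
env.grip(5,30); st('grip')
env.servo_line(g+[0,0,15],velocity=50); env.servo_line(g+[0,0,120],velocity=120); env.wait(.2); st('up')
env.move_pose([476,353,110],R(yaw)); st('tray')
env.servo_line([476,353,50],velocity=120)
T=env.camera('top');S=env.camera('side')
f=lambda im,u,v,w,h,k:cv2.resize(im[v:v+h,u:u+w,::-1],None,fx=k,fy=k,interpolation=cv2.INTER_CUBIC)
cv2.imwrite('pics/hold.png',np.hstack([f(T,170,190,100,110,4),f(S,250,270,100,110,4)]))
E
```

```text
[603.7429743  116.31278881  18.9       ] [-0.25214482 -0.05839766  0.96592583]
above t 25.1 pos [576.2 111.5 125.7] F [-0.4  0.9 -0. ] M [-0.03  0.25 -0.01] w 31.7 q [-13.  30.  -0. 112.   0.  22. -90.]
down t 26.6 pos [603.6 116.3  18.6] F [ 0.1 -0.3 -0.4] M [-0.06  0.18 -0.01] w 31.9 q [-13.  42.  -0. 112.   0.  11. -90.]
grip t 27.0 pos [603.8 116.3  19.1] F [0.4 0.7 1.1] M [-0.02  0.26 -0.01] w 17.7 q [-13.  42.  -0. 112.   0.  11. -90.]
up t 28.6 pos [603.3 116.2 138. ] F [-0.2  0.3 -0.4] M [-0.02  0.36 -0.  ] w 17.3 q [-13.  31.  -0. 107.   0.  26. -90.]
tray t 29.7 pos [477.5 350.7 110.1] F [-0.  -0.1 -0.5] M [-0.02 -0.06 -0.02] w 18.0 q [ -42.   37.    5.   99.   -4.   44. -112.]
```

View pics/hold.png

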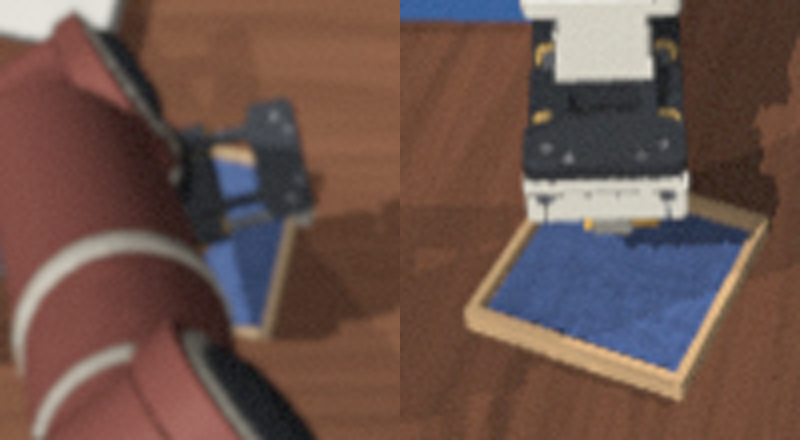

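The brass is held (fingers 18 mm apart, yellow showing at crop (590,225)) above the tray. I lower it until it touches the floor, then release.

```bash
python3 - <<'E'
from h import *
env.servo_line([476,353,12],velocity=60); env.wait(.1); st('12')
for z in(10,9,8,7.5):
    env.servo_line([476,353,z],velocity=15); env.wait(.1); st(str(z))
    if env.state()['contact_force'][2]>4: break
env.grip(32); env.wait(.2); st('open')
env.servo_line([476,353,60],velocity=80); env.move_pose([430,80,260],R(BY)); env.wait(.3); st('clear')
T=env.camera('top');S=env.camera('side')
f=lambda im,u,v,w,h,k:cv2.resize(im[v:v+h,u:u+w,::-1],None,fx=k,fy=k,interpolation=cv2.INTER_CUBIC)
C=np.zeros((600,800,3),np.uint8)
C[:260,:280]=f(T,185,215,70,65,4); C[:285,290:680]=f(T,275,135,130,95,3); C[290:590,:360]=f(S,215,180,120,100,3); C[290:590,370:670]=f(S,255,300,100,100,3)
C[290:545,680:800]=f(T,467,195,40,85,3)
cv2.imwrite('pics/end.png',C)
c=blob(T,(185,215,255,285),(16,110,150),(32,255,255))[0]; print(cv2.minAreaRect(plane('top',c,17)[:,:2].astype(np.float32)))
c=blob(T,(478,195,515,240),(0,0,150),(180,60,255))[0];print('steel',cv2.minAreaRect(plane('top',c,33)[:,:2].astype(np.float32)))
E
```

```text
12 t 31.3 pos [476.3 353.2  12.4] F [ 0.5  0.2 -0.7] M [-0.06  0.01 -0.02] w 17.5 q [ -41.   45.    4.  102.   -5.   33. -111.]
10 t 31.7 pos [476.  353.   10.1] F [0.3 0.2 0.5] M [ 0.03 -0.02 -0.02] w 17.8 q [ -41.   45.    4.  102.   -5.   33. -111.]
9 t 32.0 pos [476. 353.   9.] F [-0.1  0.4 -1.4] M [-0.03  0.01  0.03] w 17.8 q [ -41.   46.    4.  102.   -5.   33. -111.]
8 t 32.4 pos [476. 353.   8.] F [ 0.7 -0.9 -0.1] M [-0.01  0.02 -0.03] w 17.3 q [ -41.   46.    4.  102.   -5.   32. -111.]
7.5 t 32.8 pos [476.  353.    7.5] F [-1.1 -0.3 -0.4] M [0.03 0.03 0.04] w 17.6 q [ -41.   46.    4.  102.   -5.   32. -111.]
open t 33.4 pos [476.  353.    7.5] F [-0.7 -0.5  0.6] M [ 0.02  0.05 -0.02] w 32.1 q [ -41.   46.    4.  102.   -5.   32. -111.]
clear t 35.8 pos [430.   80.6 259.5] F [ 0.1 -1.1 -0.9] M [0.01 0.01 0.01] w 32.0 q [-19.  14.   7. 111.  -2.  55. -92.]
((473.51666259765625, 350.3294982910156), (36.063316345214844, 15.550189971923828), 14.99240493774414)
steel ((552.2415771484375, -377.99432373046875), (22.882652282714844, 77.10997009277344), 78.03693389892578)
```

View pics/end.png

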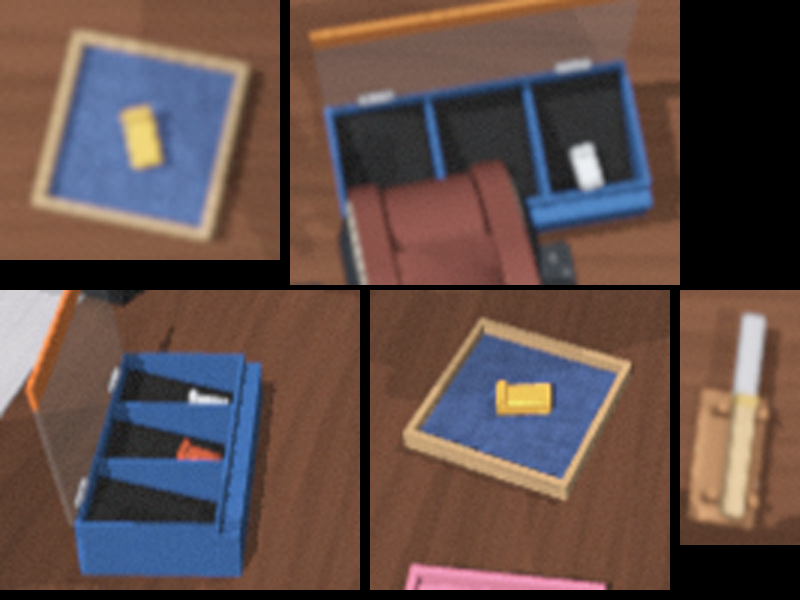

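The brass lies flat near the middle of the blue-pad tray, at crop (142,137). Copper and steel are unmoved in their compartments, the cover leans back, and the blade is on its rest. I hand in.

```bash
python3 -c "
from h import *
print(env.hand_in()); st()"
```

```text
the job is handed in; nothing more can be done
None
the job is handed in; nothing more can be done
```

I carried out the whole task and handed the job in at about 36 s of the 67 s allowed; the hand-in gives no verdict.

- **Cover:** I gripped the wooden-handled steel blade on its rest, slid its tip into the slot and prised the cover up. I pushed it to about 97° and backed the blade off. The last pictures show the cover leaning back. No view showed the gripper near it.
- **Blade:** It went back on its rest and looks level. It measured within about 1–2 mm of where it started.
- **Brass blank:** I grasped it square to the sloped floor and lowered it to the tray floor before releasing it. It lies flat at about (474, 350) mm, within about 4 mm of the tray centre.
- **Copper and steel blanks:** Both look unmoved in the last side view.

**Disagreements:**
- The camera fix put the blade tip at z = 45 mm, against 48 mm from the arm's own position. The slot was tall enough for either, and insertion met no resistance.
- No contact force showed above the noise (about 1 N) when the brass was set down, so it may have settled up to about a millimetre on release.

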